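# Hook the split retaining ring off a drill-press pulley

## Task

Take the hook pick from its stand, feel its flat tip in under one ear of the copper split ring on the pulley spindle, and lift that end out of the groove until the ring has snapped up over the lip (free the other end the same way if it stays caught), without forcing anything: a light touch on the pulley, a gentle pull on the ring. Set the pick back upright in its stand, and only then take the freed ring off with the fingers and lay it in the blue tray. Never touch the ring with the fingers while it is still in its groove, and leave the other things on the bench where they are.

Things in the scene. Friction and masses are not known exactly. Their poses are not given: they have to be found in the camera images.
- pulley: Aluminium belt pulley (120 mm across) on a dark steel plate 150 x 150 mm, fixed to the bench at a height that differs by some mm. Origin on the spindle axis, 52 mm below the pulley's flat top face (radius 56 mm); z up. On the face lies a dark steel thrust washer, radius 22 mm, top 57 mm above the origin. Steel parts are oiled and slippery.
- spindle_top (a point): Top of the steel spindle, on its axis, 76 mm above the pulley's origin. Heights above that origin: groove (radius 11.5 mm) 57 to 61 mm; its upper flank flares out to a lip, radius 13.6 mm, at 65.5 mm; the lip ends at 67.5 mm; above it a pilot, radius 7.5 mm.
- ring: Copper-coloured split ring of 4 mm wire, bore 24 mm, outside 32 mm, open over 70 degrees to its own +x; 24 g. Origin: middle of its underside, 57 mm above the pulley's origin when seated; z its axis; its yaw differs. From each end a straight ear (6 mm wide, 4 mm thick) runs along +x to 34.5 mm from the ring's axis, at y = 8 mm (left) and -8 mm (right).
- ear_left (a point): Point in the left ear (ring's +y), 4.5 mm from its outer end, mid-thickness; 59 mm above the pulley's origin when seated. Beyond the washer's edge the ears overhang the pulley face with a 5 mm gap beneath. The ring is sprung, flexing at its back (-x). Pulled up, an ear resists more and more, to 5 to 10 N after 7 to 11 mm of lift, and spreads outwards some 5 mm as it snaps over the lip.
- ear_right (a point): Same point in the right ear (ring's -y). After the snap the pull is only 1 or 2 N; let go earlier, the ring springs back. Lifted some 23 mm and set down, the ring lies on the lip, both ears near 69.5 mm above the pulley's origin, or hangs free over it, both ears near 58; or one end is still caught (ears near 70 and 62): lift that one too. Freed, it comes straight up, pinched by both ears from above (22 mm wide).
- pick: Hook pick, upright in its stand, about 130 g. Green square handle 16 x 16 mm at z 75 to 145 mm, faces along x and y; black collar 34 x 34 mm at z 70 to 75 mm; brass sleeve, 11 mm thick, down to z 50; from it a 6 mm steel rod with a flat hook at its foot. z up, origin on the rod's axis at the nominal underside of the hook.
- hook_mid (a point): Nominal underside of the hook's tip. The hook is a blade 3 mm thick and 16 mm wide that points to the pick's own -x, its tip 16 mm from the rod's axis. The rod is clamped in the sleeve (holds 70 N) at a length that differs from start to start: the hook really lies up to 9 mm above or below this point, which no reading tells.
- stand: Light wooden stand, fixed: base 90 x 70 x 5 mm, two upright walls 70 mm long in x and 10 mm thick, 26 mm apart (centres at y = -18 and 18 mm), tops at 88 mm. The pick hangs between them, its collar resting on their tops (pick origin then 18 mm above the bench), hook about along the stand's -x. Origin: middle of the base's underside.
- tray: Blue open tray, fixed, 150 x 140 x 22 mm, walls 4 mm, floor about 4 mm. Origin at the middle of its underside.
- screwdriver: Red-handled screwdriver lying on the bench, a bystander.
- hammer: Hammer lying on the bench, a bystander.
- wax_tin: Yellow tin, 70 mm across and 45 mm tall, a bystander.
- bearing: Steel bearing ring, 52 mm across and 15 mm tall, a bystander.
- chair_leg0: Light wooden chair leg, 360 x 34 x 34 mm, lying across the far side, a bystander.
- seat_block: Wooden block with a hole, 110 x 80 x 35 mm, a bystander.

How it is judged (in metres and radians):
On the way, in this order (a step that is already met when the one before it is completed fails the run):
1. an end of the ring is out of the groove, over the lip: an ear at least 69 mm (seated 59) or the ring's origin at least 63.5 mm (seated 57) above the pulley's origin, the ring still on the spindle ((z of any of ear_left, ear_right in the frame of pulley above 0.069 m or z of ring in the frame of pulley above 0.0635 m) and horizontal distance between ring and pulley below 0.025 m), for 0.1 s.
2. the pick stands in its stand again, released, with the ring not yet in the tray (horizontal distance between pick and stand below 0.03 m and angle between pick's own z axis and vertical below 0.08 rad and z of pick in the frame of stand between 0.015 and 0.022 m and contact force between the fingers and pick below 0.1 N and horizontal distance between ring and tray above 0.09 m), for 0.1 s.
At the end, for the whole second after the job is handed in: The ring lies at rest in the tray (its origin within 60 mm in x and 55 mm in y of the tray's middle and less than 20 mm above its underside), either face up; the pick stands upright (within 0.08 rad) in the stand on its collar, within 30 mm of the stand's middle; nothing is held (x of ring in the frame of tray between -0.06 and 0.06 m and y of ring in the frame of tray between -0.055 and 0.055 m and z of ring in the frame of tray below 0.02 m and linear speed of ring below 0.02 m/s and horizontal distance between pick and stand below 0.03 m and angle between pick's own z axis and vertical below 0.08 rad and z of pick in the frame of stand between 0.015 and 0.022 m); the robot touches nothing.
It fails at once if the pick presses on the pulley or spindle with more than 22 N (contact force between pick and pulley above 22 N).
It fails at once if the pick pulls or presses on the ring with more than 25 N (contact force between pick and ring above 25 N).
It fails at once if the fingers touch the ring while it is still in its groove (contact force between the fingers and ring above 0.5 N and z of ring in the frame of pulley below 0.059 m and horizontal distance between ring and pulley below 0.012 m).
It fails at once if the robot pushes against the pulley or its spindle with more than 20 N (contact force between any of the fingers, the arm and pulley above 20 N).
It fails at once if another thing on the bench is moved by more than 25 mm (distance of any of screwdriver, hammer, wax_tin, bearing, chair_leg0, seat_block from where it was at the start of the episode above 0.025 m).
It also fails if it takes over 72 s, if anything falls off the work surface, if the arm or the gripper's body presses on something with over 40 N, if the wrist force passes 120 N, or if a joint passes its speed limit or range.

## Robot

A 6-joint arm with a two-finger parallel gripper is mounted at the origin on the work surface. World frame = base frame: x ahead of the robot, y to its left, z up, the work surface at z = 0. Lengths are in mm, angles in rad, forces in N, time in s.
With the tool pointing down it reaches from about 300 to 775 mm from the base axis. Payload 14.6 kg.
Tool frame: the origin (TCP) lies at the very end of the fingers, on their centre line; the grasp point (between the pads) lies 19 mm behind it; y points along the fingers, x is the direction in which the jaws open and shut, and the axes are right-handed (so a half turn about y gives the same grasp; the last joint's range is limited). The gripper opens to 85 mm and grips with 20 to 120 N. Pads are 22 mm wide; open, the fingers measure 114 mm over their backs; the gripper's body (76 mm by 85 mm) begins 54 mm behind the grasp point. The pads swing forward as they close: fully open they stand 13 mm farther back than shut.
Start: joints at [-1.35, 0.3, 1.521, -0, 1.321, -0.067], TCP at [156.107, -527.371, 231.281] pointing down, gripper open.
Joint ranges: [-3.03, 3.03], [-0.79, 2.21], [0.23, 2.52], [-1.04, 4.18], [0, 3.07], [-2.55, 2.55]. Speed limits (rad/s): [2.22, 2.22, 2.57, 3.14, 3.14, 3.14].

## Interface

Orientations are given as [roll, pitch, yaw] about the fixed x, y, z axes, in that order (R = Rz(yaw) Ry(pitch) Rx(roll)).
In Python, from workcell import r, get_image, camera_params, boxes_of gives the robot as it stands. The module is installed in compiled form; this text tells all that it offers.
- The arm moves only by the tool drive_tool, never from a script. Its argument "targets" is text: rows parted by semicolons, each of 7 numbers parted by spaces: the shift along the tool's x, y, z in mm, then the turn, a rotation vector about the tool's x, y, z in degrees, then the closure in counts, from 0 (fully open) to 255 (shut). A call has 1 to 5 rows; each row shifts and turns the pose as measured when the row begins, along the tool's axes as they then stand; what a row does not reach is not made up. A row lasts 1/12 s, in which the tool goes at most 41.7 mm and 7.16 degrees, less where a joint would pass 70% of its speed; a pose out of reach is approached as far as the arm can. A call with a gripper value outside its range is refused whole. The fingers move at their own pace and stop on an object; "newtons" is the grip in N (left out, the last holds). Time passes only in rows, so rows that do not move let the fingers close. It gives the time, the measured TCP pose, the force and the opening at its end, in the units of the state.
- r.observe(): the state, without advancing time (a new reading comes with each control period).
- get_image(name): name is "scene" or "top" or "wrist"; returns (picture, depth): 420x560x3 uint8, red, green, blue; 420x560 float32, mm along the optical axis (not along the pixel's ray), 0 where there is no reading.
- camera_params(name): a dict with "fx", "fy", "cx", "cy" (pixels), "R" (3x3) and "t" (3): a world point X has camera coordinates R X + t; the wrist camera has in their place "T_tool_cam" (4x4, takes a point from camera to tool coordinates, whose origin is the TCP and whose axes are the tool frame's). Camera axes: x right, y down, z forward; pixel columns grow to the right and rows downward; lengths in mm; the calibration is good to about 2 mm. A picture is of the moment at which its call begins: read the wrist's pose just before it. camera_params takes no time and is no camera call.
- r.close_job(): hands the job in, once; it reports no verdict.
Trained networks look in the newest picture that a camera, given by its name, has taken for a name from the list of things; names that differ only in an ending like _2 or _b are one class to them, and where a whole thing is asked for, a point or a joint stands for the part that bears it (a point fixed in the world has none). Each returns a list of dicts, best first, with "conf" (0 to 1); they miss things now and then, are a little off and sometimes report something else, mostly with a low value. They report only what shows in the picture. A call takes as long as a camera call.
- boxes_of(target, camera): "extent" ([centre column, centre row, width, height] in pixels, round what is visible of it).
The state is a dict: "clock": time; "qpos": joint angles; "joint_vel": joint speeds; "tau": joint torques, N m; "position": TCP position; "tool_rot": TCP orientation; "ft_force": force on the tool from outside, world axes, zero at the start; "moment": the same for the moment, N m; "gripper_width": opening from 0.0 (shut) to 1.0 (fully open).
Only numpy, scipy, OpenCV 4.12 (cv2) and the standard library are available. Lean on these libraries where they do the work, as an engineer would, in place of code of your own. Each camera call takes 0.05 s, during which the arm holds its last target. There are 200 camera calls.

## Working session

There is one attempt and no reset: what is moved stays moved. The work goes in short steps, Python scripts to look and compute and a tool call to move; the robot and the scene stay as the last step left them, time stands still between calls to the robot, and variables do not carry over. Pictures are saved under pics/ and viewed, about 8 in all and at most 12, crops included, and the job is handed in when it is done.

Besides the shell and the picture viewer there is one more tool, called by a JSON object that holds its "fn" and its "kwargs", one argument or row to a line. drive_tool: Moves the arm, as the interface text tells. Its arguments: {"type":"object","properties":{"targets":{"type":"string"},"newtons":{"type":"number"}},"required":["targets"]}

```bash
mkdir -p pics; cat > h.py <<'E'
import numpy as np, cv2
from workcell import r, get_image, camera_params, boxes_of
from scipy.spatial.transform import Rotation as Ro
def snap(cam,name=None):
    s=r.observe(); im,d=get_image(cam)
    if name: cv2.imwrite('pics/'+name+'.png',im[:,:,::-1])
    return s,im,d
def cloud(cam,s,d):
    p=camera_params(cam); v,u=np.indices(d.shape)
    X=np.stack([(u-p['cx'])/p['fx']*d,(v-p['cy'])/p['fy']*d,d],-1)
    if cam=='wrist':
        T=np.array(p['T_tool_cam']); X=X@T[:3,:3].T+T[:3,3]
        X=X@Ro.from_euler('xyz',s['tool_rot']).as_matrix().T+np.array(s['position'])
    else: X=(X-np.array(p['t']))@np.array(p['R'])
    X[d==0]=np.nan
    return X
E
python3 - <<'E'
from h import *
print(r.observe())
for c in['scene','top']:
    s,im,d=snap(c,c); X=cloud(c,s,d)
    for n in ['pulley','ring','pick','stand','tray','ear_left','spindle_top','hook_mid']:
        for b in boxes_of(n,c)[:2]:
            u,v,w,h=b['extent']; print(c,n,round(b['conf'],2),np.round(b['extent']),np.round(X[int(v),int(u)]))
a=cv2.imread('pics/scene.png');b=cv2.imread('pics/top.png')
cv2.imwrite('pics/both.png',cv2.resize(np.vstack([a,b]),None,fx=.714,fy=.714))
print(camera_params('wrist'))
E
```

```text
{'clock': 0.0, 'qpos': array([-1.34959016e+00,  3.00488227e-01,  1.52158806e+00, -1.69160455e-05,
        1.32071125e+00, -6.66455059e-02]), 'joint_vel': array([ 2.52266313e-04,  3.45581952e-04, -6.84157146e-04,  2.72986637e-04,
       -1.20665557e-05,  1.09796879e-03]), 'tau': array([-1.10766294e-03, -5.43502915e+01, -3.61792016e+01, -1.63868212e-04,
        4.05337574e-03,  1.71356612e-05]), 'position': array([ 156.05792192, -527.14628233,  230.70897075]), 'tool_rot': array([-1.57073310e+00,  1.19332274e-03, -1.28294042e+00]), 'ft_force': array([ 0.08169773,  0.06743708, -0.93481037]), 'moment': array([ 0.01892106, -0.05016308, -0.06674474]), 'gripper_width': 0.9976292081646404}
scene pulley 0.91 [301. 251.  87.  62.] [626. -62.  51.]
scene ring 0.58 [343. 183.  69.  37.] [468. 309.   3.]
scene pick 0.76 [186. 241.  19.  43.] [ 497. -263.  128.]
scene stand 0.89 [192. 281.  49.  52.] [ 526. -282.   51.]
scene stand 0.25 [ 97. 271.  43.  48.] [ 334. -387.   34.]
scene ear_left 0.17 [370. 258.  19.  18.] [729.  56.  16.]
scene spindle_top 0.75 [303. 250.  93.  61.] [626. -58.  52.]
s
[... 217 characters left out ...]
52.  147.]
top stand 0.73 [359. 216.  27.  31.] [ 486. -247.   92.]
top tray 0.56 [186. 244.  51.  51.] [464. 298.  10.]
top spindle_top 0.58 [278. 197.  54.  55.] [573.  -9.  69.]
top hook_mid 0.46 [364. 216.  13.  15.] [ 478. -255.  131.]
{'fx': 322.16929099866456, 'fy': 322.16929099866456, 'cx': 279.1432420539193, 'cy': 208.08821619773767, 'T_tool_cam': array([[ 9.99999231e-01,  8.97156586e-04, -8.56090113e-04,
         1.29560415e+00],
       [ 1.09731784e-03, -3.18607930e-01,  9.47885955e-01,
        -1.43418836e+02],
       [ 5.77645028e-04, -9.47886165e-01, -3.18608670e-01,
         8.12212175e+01],
       [ 0.00000000e+00,  0.00000000e+00,  0.00000000e+00,
         1.00000000e+00]])}
```

View pics/both.png

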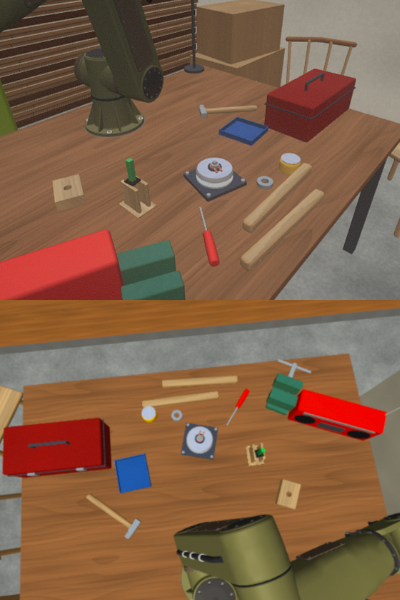

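Both views: pulley right of centre, pick and stand to the robot's right, tray to its left. Next I move over the pick for a closer look.

{"fn": "drive_tool", "kwargs": {
  "targets": "-15 -3 34 0 0 0 0;-15 -3 34 0 0 0 0;-15 -3 34 0 0 0 0;-15 -3 34 0 0 0 0;-15 -3 34 0 0 0 0"
}}

```text
clock: 1.32
position: [297.9, -406.3, 245.4]
tool_rot: [-1.572, 0.001, -1.293]
ft_force: [0.3, -0.4, 1.0]
gripper_width: 0.997
```

{"fn": "drive_tool", "kwargs": {
  "targets": "-15 -3 34 0 0 0 0;-15 -3 34 0 0 0 0;-15 -3 34 0 0 0 0;-15 -3 34 0 0 0 0;-15 -3 34 0 0 0 0"
}}

```text
clock: 1.73
position: [446.6, -280.2, 262.1]
tool_rot: [-1.571, -0.0, -1.294]
ft_force: [-0.1, -1.1, -0.4]
gripper_width: 0.999
```

```bash
python3 - <<'E'
from h import *
s,im,d=snap('wrist','w1'); X=cloud('wrist',s,d); print(s['position'],s['tool_rot'])
np.savez('w1.npz',X=X,im=im)
for n in ['pulley','ring','pick','stand','ear_left','ear_right']:
    for b in boxes_of(n,'wrist')[:2]:
        u,v,w,h=b['extent']; print(n,round(b['conf'],2),np.round(b['extent']),np.round(X[min(int(v),419),min(int(u),559)]))
E
```

```text
[ 446.62090451 -280.17612411  262.13107418] [-1.57071123e+00 -4.79055193e-04 -1.29379807e+00]
pulley 0.93 [ 77.  41. 153.  82.] [523. -30.  13.]
ring 0.22 [ 77.  41. 152.  78.] [523. -30.  13.]
pick 0.65 [270. 142.  40.  42.] [ 494. -261.  162.]
stand 0.77 [279. 127.  75.  88.] [ 501. -265.   94.]
```

View pics/w1.png

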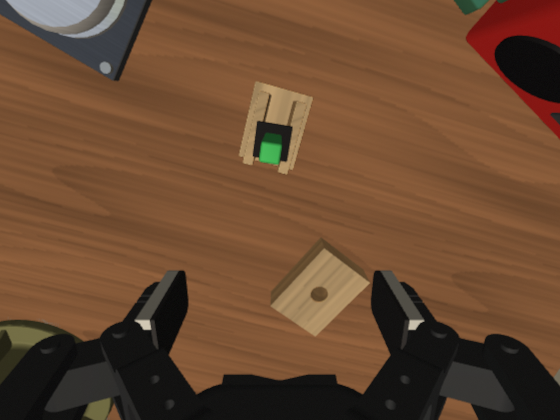

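The stand is near pixel (275,127) with its walls running roughly up the image. The green handle is at (270,148) and the pulley plate is at top left.

```bash
python3 - <<'E'
from h import *
f=np.load('w1.npz');X=f['X'];im=f['im'].astype(int)
g=(im[:,:,1]>im[:,:,0]+40)&(im[:,:,1]>im[:,:,2]+30); m=g&(X[:,:,2]>150)
m[:, :200]=0;m[:,350:]=0
def rect(m,n):
    P=X[m][:,:2].astype(np.float32); print(n,len(P),cv2.minAreaRect(P),np.round(np.median(X[m],0),1))
rect(m,'handle top')
roi=np.zeros(m.shape,bool); roi[75:180,230:325]=1
rect(roi&(np.abs(X[:,:,2]-88)<4)&~g&(im[:,:,0]>120),'walls')
rect(roi&(np.abs(X[:,:,2]-93)<3)&(im.max(2)<70),'collar')
rect(roi&(X[:,:,2]>3.),'all')
rect(roi&(X[:,:,2]>3)&(X[:,:,2]<9),'base')
a=cv2.imread('pics/scene.png')[200:320,150:250]
b=cv2.imread('pics/w1.png')[70:185,220:330]
o=np.hstack([cv2.resize(a,(480,576),interpolation=2),cv2.resize(b,(300,576),interpolation=2)])
cv2.imwrite('pics/c1.png',o)
E
```

```text
handle top 453 ((487.1136169433594, -262.7811279296875), (15.473005294799805, 15.466092109680176), 6.55225944519043) [ 488.  -262.7  163.6]
walls 1196 ((493.3081970214844, -262.4770202636719), (70.13599395751953, 46.06568145751953), 0.9485501646995544) [ 502.  -248.7   88.9]
collar 700 ((486.99163818359375, -262.50750732421875), (33.124107360839844, 32.9494514465332), 6.858693599700928) [ 494.3 -260.7   93.9]
all 4572 ((490.48797607421875, -266.3057861328125), (117.57181549072266, 113.53778839111328), 16.821855545043945) [ 499.6 -261.5   88.4]
base 1820 ((490.48797607421875, -266.3057861328125), (117.57181549072266, 113.53778839111328), 16.821855545043945) [ 514.9 -260.2    6. ]
```

View pics/c1.png

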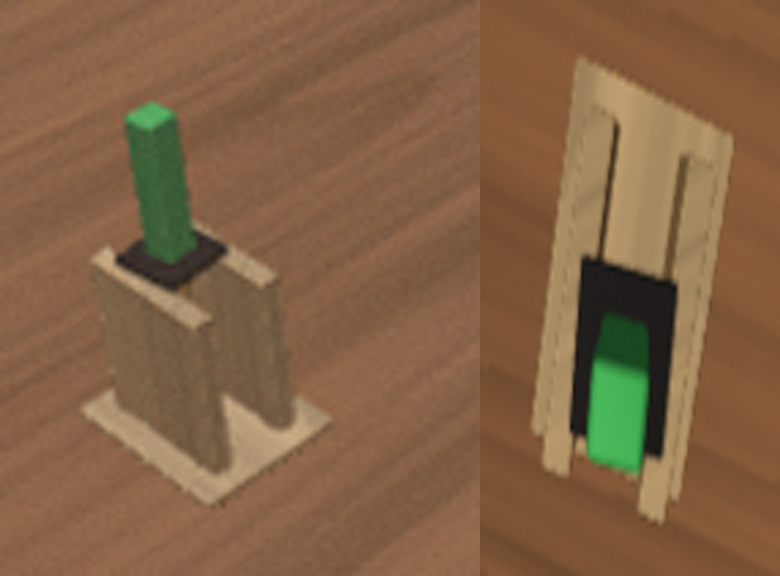

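{"fn": "drive_tool", "kwargs": {
  "targets": "-27 0 28 0 0 0 0;-27 0 28 0 0 0 0;-27 0 28 0 0 0 0;-27 0 28 0 0 0 0;-27 0 28 0 0 0 0"
}}

```text
clock: 2.5
position: [541.1, -120.6, 261.6]
tool_rot: [-1.572, -0.001, -1.316]
ft_force: [0.8, -0.5, -0.7]
gripper_width: 1.0
```

{"fn": "drive_tool", "kwargs": {
  "targets": "-27 0 28 0 0 0 0;-27 0 28 0 0 0 0;-20 0 20 0 0 0 0;0 0 0 0 0 0 0;0 0 0 0 0 0 0"
}}

```text
clock: 2.92
position: [598.9, -25.2, 260.8]
tool_rot: [-1.572, -0.001, -1.319]
ft_force: [-0.9, -0.5, 0.6]
gripper_width: 1.0
```

```bash
python3 - <<'E'
from h import *
s,im,d=snap('wrist','w2'); X=cloud('wrist',s,d); print(s['position'],s['tool_rot'])
np.savez('w2.npz',X=X,im=im)
for n in ['pulley','ring','spindle_top','ear_left','ear_right']:
    for b in boxes_of(n,'wrist')[:2]:
        u,v,w,h=b['extent']; print(n,round(b['conf'],2),np.round(b['extent']),np.round(X[min(int(v),419),min(int(u),559)]))
E
```

```text
[598.91262351 -25.15871775 260.82122024] [-1.57199571e+00 -9.15405398e-04 -1.31944676e+00]
pulley 0.96 [275. 173. 164. 164.] [604. -19.  62.]
pulley 0.57 [277. 177.  39.  28.] [601. -22.  60.]
ring 0.9 [278. 173.  34.  22.] [606. -23.  63.]
spindle_top 0.67 [274. 173. 158. 156.] [604. -19.  62.]
ear_left 0.57 [270. 174.  30.  32.] [601. -14.  58.]
ear_left 0.43 [100.  19.  78.  32.] [707. 183.  47.]
ear_right 0.64 [280. 178.  32.  28.] [600. -26.  58.]
```

View pics/w2.png

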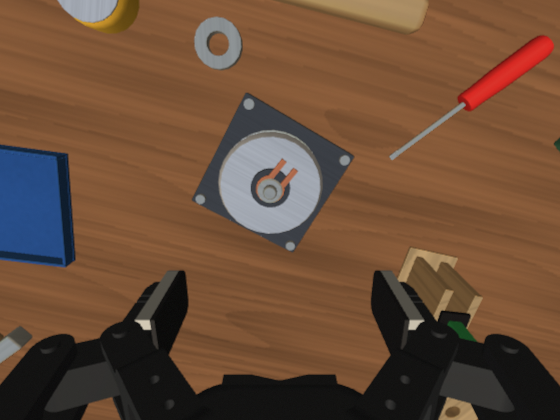

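The ring's ears point up-right at about (285,170), and the pulley face is centred near (270,183). Now I measure both.

```bash
python3 - <<'E'
from h import *
f=np.load('w2.npz');X=f['X'];im=f['im'].astype(int)
roi=np.zeros(im.shape[:2],bool); roi[120:245,205:335]=1
Z=X[:,:,2]
# top-face
m=roi&(im.min(2)>120)&(Z>40)
print(np.percentile(Z[m],[5,25,50,75,95]))
h=np.median(Z[m])
P=X[m&(abs(Z-h)<2.5)][:,:2].astype(np.float32); c,rr=cv2.minEnclosingCircle(P); print('face',c,rr,h,cv2.fitEllipse(cv2.convexHull(P)))
m2=roi&(Z>h+17)
print('spindle',m2.sum(),np.median(X[m2],0),X[m2][:,:2].min(0),X[m2][:,:2].max(0))
o=roi&(im[:,:,0]>im[:,:,2]+50)&(im[:,:,0]>im[:,:,1]+25)&(Z>h-3)
Q=X[o]; print('ring',len(Q),np.median(Q,0))
c=np.array(c)
D=Q[:,:2]-c; R=np.hypot(*D.T); far=D[(R>22)]
print('far',len(far),np.degrees(np.arctan2(*far.mean(0)[::-1])),R.max())
# ears directions
import itertools
k,lab=cv2.connectedComponents((o).astype(np.uint8))
for i in range(1,k):
    q=X[lab==i][:,:2]-c
    if len(q)>15:
        q=q[np.hypot(*q.T)>18]
        print(i,len(q),q.mean(0),cv2.fitLine(q.astype(np.float32),2,0,.01,.01).ravel())
# plate
pm=np.zeros_like(roi);pm[90:255,185:360]=1
pm&=(Z>-5)&(Z<h-15)&(im.max(2)<90)
print('plate',cv2.minAreaRect(X[pm][:,:2].astype(np.float32)),np.median(Z[pm]))
cv2.imwrite('pics/c2.png',cv2.resize(f['im'][125:240,215:325,::-1],None,fx=5,fy=5,interpolation=2))
E
```

```text
[52.33848699 53.22045467 53.76191805 54.32163539 68.19780628]
face (584.8327026367188, -18.9300479888916) 56.540863037109375 53.76191805446341 ((585.0647583007812, -18.93189239501953), (112.04987335205078, 112.45893859863281), 147.12258911132812)
spindle 166 [585.94590287 -19.72002238  77.3005631 ] [576.42650583 -29.24974428] [597.21369118  -9.84994345]
ring 332 [601.84606099 -24.01822684  62.49980361]
far 147 -24.0320554571135 36.063396314154545
1 98 [26.30489781 -3.13752824] [ 0.903095   -0.42944083 26.304897   -3.1375282 ]
2 97 [ 19.85962322 -17.67785263] [  0.92807615  -0.37239045  19.859623   -17.677853  ]
plate ((584.7508544921875, -18.522598266601562), (150.71360778808594, 150.79054260253906), 74.87631225585938) 13.678649189217253
```

View pics/c2.png

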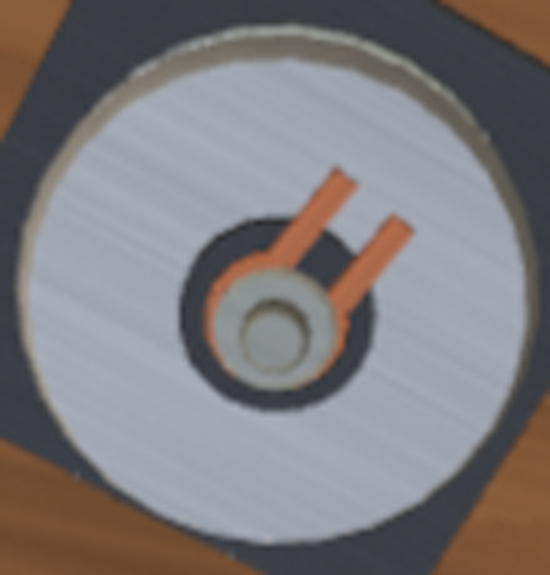

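```bash
cat > plan.py <<'E'
import sys
from h import *
# plan.py x y z yawdeg [step] -> rows in tool axes
def plan(p,step=38.,grip=0,quiet=False):
    s=r.observe(); R=Ro.from_euler('xyz',s['tool_rot']); q=np.array(s['position'])
    G=Ro.from_euler('xyz',[-np.pi/2,0,np.radians(p[3])])
    rv=(G*R.inv()).as_rotvec(); D=np.array(p[:3])-q
    n=int(max(1,np.ceil(np.linalg.norm(D)/step),np.ceil(np.degrees(np.linalg.norm(rv))/6.9)))
    out=[]
    for i in range(n):
        Ri=Ro.from_rotvec(rv*i/n)*R
        a=Ri.inv().apply(D/n); b=np.degrees(Ri.inv().apply(rv/n))
        out.append(' '.join('%g'%v for v in np.round(np.r_[a,b],1))+' %d'%grip)
    print('at',np.round(q,1),'yaw',round(np.degrees(s['tool_rot'][2]),1),'rp',np.round(s['tool_rot'][:2],3),'F',np.round(s['ft_force'],1),'w',round(s['gripper_width'],3),'t',round(s['clock'],2))
    print(n,';\n'.join(out))
if __name__=='__main__':
    a=list(map(float,sys.argv[1:])); plan(a[:4],a[4] if len(a)>4 else 38.,int(a[5]) if len(a)>5 else 0)
E
python3 plan.py 487 -262.6 200 6.7
```

```text
at [598.5 -26.2 261.4] yaw -75.7 rp [-1.571e+00 -1.000e-03] F [-0.8 -0.   0.5] w 1.006 t 3.22
12 16.8 5.1 -13.9 0 -6.9 0 0;
15 5.1 -15.8 0 -6.9 0 0;
13 5.1 -17.5 0 -6.9 0 0;
10.8 5.1 -18.9 0 -6.9 0 0;
8.5 5.1 -20.1 0 -6.9 0 0;
6 5.1 -20.9 0 -6.9 0 0;
3.5 5.1 -21.5 0 -6.9 0 0;
0.9 5.1 -21.8 0 -6.9 0 0;
-1.7 5.1 -21.7 0 -6.9 0 0;
-4.3 5.1 -21.4 0 -6.9 0 0;
-6.8 5.1 -20.7 0 -6.9 0 0;
-9.2 5.1 -19.7 0 -6.9 0 0
```

{"fn": "drive_tool", "kwargs": {
  "targets": "17 5 -14 0 -6.9 0 0;15 5 -16 0 -6.9 0 0;13 5 -17.5 0 -6.9 0 0;11 5 -19 0 -6.9 0 0;8.5 5 -20 0 -6.9 0 0"
}}

```text
clock: 3.63
position: [550.2, -129.1, 237.3]
tool_rot: [-1.57, -0.004, -0.702]
ft_force: [0.1, 0.5, 1.0]
gripper_width: 0.996
```

{"fn": "drive_tool", "kwargs": {
  "targets": "6 5 -21 0 -6.9 0 0;3.5 5 -21.5 0 -6.9 0 0;1 5 -22 0 -6.9 0 0;-1.7 5 -22 0 -6.9 0 0;-4.3 5 -21.5 0 -6.9 0 0"
}}

```text
clock: 4.05
position: [501.6, -237.4, 212.6]
tool_rot: [-1.573, -0.006, -0.078]
ft_force: [-0.3, 0.4, -0.7]
gripper_width: 0.998
```

{"fn": "drive_tool", "kwargs": {
  "targets": "-7 5 -21 0 -6.9 0 0;-9 5 -20 0 -6.9 0 0;0 0 0 0 0 0 0"
}}

```text
clock: 4.3
position: [480.7, -284.6, 202.0]
tool_rot: [-1.575, -0.005, 0.178]
ft_force: [0.8, -0.4, -0.6]
gripper_width: 0.999
```

```bash
python3 plan.py 487 -262.6 185 6.7; python3 - <<'E'
from h import *
s,im,d=snap('wrist','w3'); X=cloud('wrist',s,d)
im=im.astype(int);m=(im[:,:,1]>im[:,:,0]+40)&(im[:,:,1]>im[:,:,2]+30)&(X[:,:,2]>155)&(X[:,:,2]<170)
P=X[m].astype(np.float32); print(len(P)); 
if len(P)>10: print(cv2.minAreaRect(P[:,:2]),np.median(P,0))
E
```

```text
at [ 480.7 -284.6  202. ] yaw 10.2 rp [-1.575 -0.005] F [ 0.8 -0.4 -0.6] w 0.999 t 4.3
1 10 16.9 20.6 0.2 3.5 0.3 0
706Traceback (most recent call last):
  File "<stdin>", line 5, in <module>
cv2.error: OpenCV(4.12.0) /io/opencv/modules/imgproc/src/convhull.cpp:143: error: (-215:Assertion failed) total >= 0 && (depth == CV_32F || depth == CV_32S) in function 'convexHull'
```

{"fn": "drive_tool", "kwargs": {
  "targets": "5 8 10 0.1 1.7 0.1 0;5 8 10 0.1 1.7 0.1 0;0 0 0 0 0 0 0;0 0 0 0 0 0 0"
}}

```text
clock: 4.68
position: [488.2, -261.9, 187.7]
tool_rot: [-1.572, -0.004, 0.096]
ft_force: [-0.0, -0.6, 1.1]
gripper_width: 0.999
```

```bash
cat > top.py <<'E'
from h import *
s,im,d=snap('wrist','w4'); X=cloud('wrist',s,d)
im=im.astype(int);m=(im[:,:,1]>im[:,:,0]+40)&(im[:,:,1]>im[:,:,2]+30)&(X[:,:,2]>157)&(X[:,:,2]<170)
P=X[m].astype(np.float32); print(len(P),cv2.minAreaRect(np.ascontiguousarray(P[:,:2])),np.median(P,0))
E
python3 top.py; python3 plan.py 487 -262.6 119 6.7
```

```text
722 ((486.59307861328125, -262.3456115722656), (15.032557487487793, 15.926607131958008), 5.939576148986816) [ 486.67444 -260.58322  163.53616]
at [ 488.2 -261.9  187.8] yaw 5.5 rp [-1.572 -0.004] F [-0.6  0.4  0.5] w 0.998 t 4.73
2 -0.7 34.4 -0.3 0 -0.6 0.1 0;
-0.7 34.4 -0.3 0 -0.6 0.1 0
```

{"fn": "drive_tool", "kwargs": {
  "targets": "-0.7 23 -0.3 0 -0.3 0 0;-0.7 23 -0.3 0 -0.3 0 0;0 22 0 0 0 0 0;0 0 0 0 0 0 0",
  "newtons": 60
}}

```text
clock: 5.07
position: [488.5, -264.1, 121.6]
tool_rot: [-1.577, -0.01, 0.106]
ft_force: [-1.1, 1.1, -1.1]
gripper_width: 1.001
```

{"fn": "drive_tool", "kwargs": {
  "targets": "0 0 0 0 0 0 255;0 0 0 0 0 0 255;0 0 0 0 0 0 255;0 0 0 0 0 0 255;0 0 0 0 0 0 255",
  "newtons": 60
}}

```text
clock: 5.48
position: [490.0, -265.5, 127.1]
tool_rot: [-1.581, -0.014, 0.106]
ft_force: [-0.1, -0.0, -0.1]
gripper_width: 0.298
```

{"fn": "drive_tool", "kwargs": {
  "targets": "0 0 0 0 0 0 255;0 0 0 0 0 0 255;0 0 0 0 0 0 255"
}}

```text
clock: 5.73
position: [490.3, -265.8, 128.5]
tool_rot: [-1.582, -0.015, 0.106]
ft_force: [-0.5, -0.1, -1.2]
gripper_width: 0.176
```

```bash
python3 plan.py 487 -262.6 200 6.7 38 255
```

```text
at [ 490.3 -265.8  128.5] yaw 6.1 rp [-1.582 -0.015] F [-0.5 -0.1 -1.2] w 0.176 t 5.73
2 -0.9 -35.8 1.4 0.3 -0.3 0.4 255;
-1.2 -35.8 1.6 0.3 -0.3 0.4 255
```

{"fn": "drive_tool", "kwargs": {
  "targets": "0 -20 0 0 0 0 255;0 -25 0 0 0 0 255;0 -30 0 0 0 0 255;0 -30 0 0 0 0 255;0 -20 0 0 0 0 255"
}}

```text
clock: 6.15
position: [486.2, -263.3, 252.6]
tool_rot: [-1.574, -0.006, 0.106]
ft_force: [0.4, -0.1, -1.1]
gripper_width: 0.177
```

```bash
python3 plan.py 487 -262.6 235 6.7 38 255; python3 - <<'E'
from h import *
s,im,d=snap('wrist','w5'); 
s2,a,_=snap('scene')
o=np.hstack([cv2.resize(im[140:420,160:400],(480,560)),cv2.resize(a[190:310,150:215],(304,560),interpolation=2)])
cv2.imwrite('pics/c5.png',o[:,:,::-1])
E
```

```text
at [ 486.2 -263.3  252.6] yaw 6.1 rp [-1.574 -0.006] F [ 0.4 -0.1 -1.1] w 0.177 t 6.15
1 0.7 17.6 0.7 0.2 -0.6 0.3 255
```

View pics/c5.png

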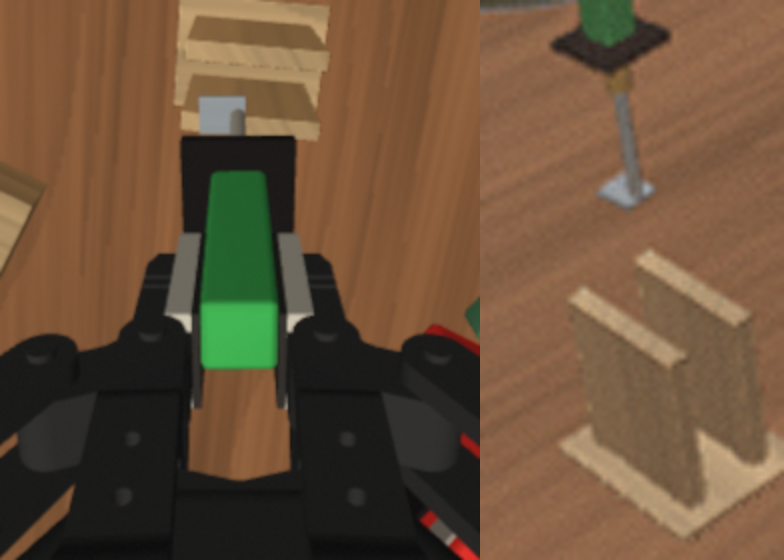

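In the wrist view the hook blade lies left of the rod, which is the pick's -x. The pick hangs straight in the jaws and the stand is empty. Next I measure the hook in the depth image and plan the move to the pulley.

```bash
cat > hook.py <<'E'
from h import *
s,im,d=snap('wrist'); X=cloud('wrist',s,d)
R=Ro.from_euler('xyz',s['tool_rot']); L=R.inv().apply(X.reshape(-1,3)-s['position']).reshape(X.shape)
roi=np.zeros(d.shape,bool); roi[180:212,250:300]=1
b=roi&(im[:,:,2].astype(int)>im[:,:,0]-5)&(im.max(2)>110)&(L[:,:,1]<170)
P=L[b]; print(len(P),'tool-frame med',np.median(P,0),P.min(0),P.max(0))
E
python3 hook.py
python3 plan.py 640 -30 252 -24 36 255
```

```text
321 tool-frame med [ -8.98563574 112.43744801   6.30698063] [-16.48664775 110.67005718  -2.92330879] [  1.01691458 114.68652996  12.21205442]
at [ 486.4 -263.4  251.2] yaw 6.1 rp [-1.575 -0.007] F [-0.8 -0.3 -1.5] w 0.176 t 6.3
8 22.2 -0.1 27 0 3.8 0.1 255;
20.4 -0.1 28.4 0 3.8 0.1 255;
18.5 -0.1 29.7 0 3.8 0.1 255;
16.5 -0.1 30.8 0 3.8 0.1 255;
14.4 -0.1 31.8 0 3.8 0.1 255;
12.3 -0.1 32.7 0 3.8 0.1 255;
10.1 -0.1 33.4 0 3.8 0.1 255;
7.9 -0.1 34 0 3.8 0.1 255
```

{"fn": "drive_tool", "kwargs": {
  "targets": "22 0 27 0 3.8 0 255;20 0 28 0 3.8 0 255;18 0 29 0 3.8 0 255;16 0 30 0 3.8 0 255;14 0 31 0 3.8 0 255"
}}

```text
clock: 6.72
position: [580.1, -120.0, 244.2]
tool_rot: [-1.572, 0.002, -0.246]
ft_force: [0.2, -1.4, -0.8]
gripper_width: 0.183
```

{"fn": "drive_tool", "kwargs": {
  "targets": "12 0 30 0 3.8 0 255;8 0 26 0 3.8 0 255;0 0 0 0 0 0 255;0 0 0 0 0 0 255"
}}

```text
clock: 7.05
position: [616.8, -62.4, 235.9]
tool_rot: [-1.574, 0.012, -0.384]
ft_force: [-0.3, 0.0, -1.0]
gripper_width: 0.18
```

```bash
python3 plan.py 638.5 -35.1 185 -24 20 255; python3 hook.py
```

```text
at [616.8 -62.4 235.9] yaw -22.0 rp [-1.574  0.012] F [-0.3  0.  -1. ] w 0.18 t 7.05
4 2.6 12.7 8.4 0 0.5 -0.2 255;
2.5 12.7 8.4 0 0.5 -0.2 255;
2.4 12.7 8.4 0 0.5 -0.2 255;
2.3 12.7 8.4 0 0.5 -0.2 255
347 tool-frame med [ -8.40210452 112.44953671   6.03298686] [-15.90985884 110.26063306  -4.04137659] [  2.43256135 114.34084985  11.98793446]
```

{"fn": "drive_tool", "kwargs": {
  "targets": "2.6 13 8.4 0 0.5 -0.2 255;2.5 13 8.4 0 0.5 -0.2 255;2.4 13 8.4 0 0.5 -0.2 255;2.3 12 8.4 0 0.5 -0.2 255;0 0 0 0 0 0 255"
}}

```text
clock: 7.52
position: [636.5, -39.1, 179.9]
tool_rot: [-1.576, 0.001, -0.422]
ft_force: [-0.3, -0.1, -2.0]
gripper_width: 0.173
```

```bash
python3 plan.py 638.5 -35.1 175 -24 4 255; python3 hook.py; python3 - <<'E'
from h import *
s,im,d=snap('wrist'); X=cloud('wrist',s,d); np.savez('w6.npz',X=X,im=im)
cv2.imwrite('pics/c6.png',cv2.resize(im[100:260,180:380],(800,640),interpolation=2)[:600,:,::-1])
E
```

```text
at [636.5 -39.1 179.9] yaw -24.2 rp [-1.576e+00  1.000e-03] F [-0.3 -0.1 -2. ] w 0.173 t 7.52
2 0.1 2.4 2.3 0.1 -0.1 -0 255;
0.1 2.4 2.3 0.1 -0.1 -0 255
731 tool-frame med [-12.08235166 125.06939053   7.82700184] [-25.59301697 110.62540704  -9.24537204] [  2.49419403 128.06442499  15.85143463]
```

View pics/c6.png

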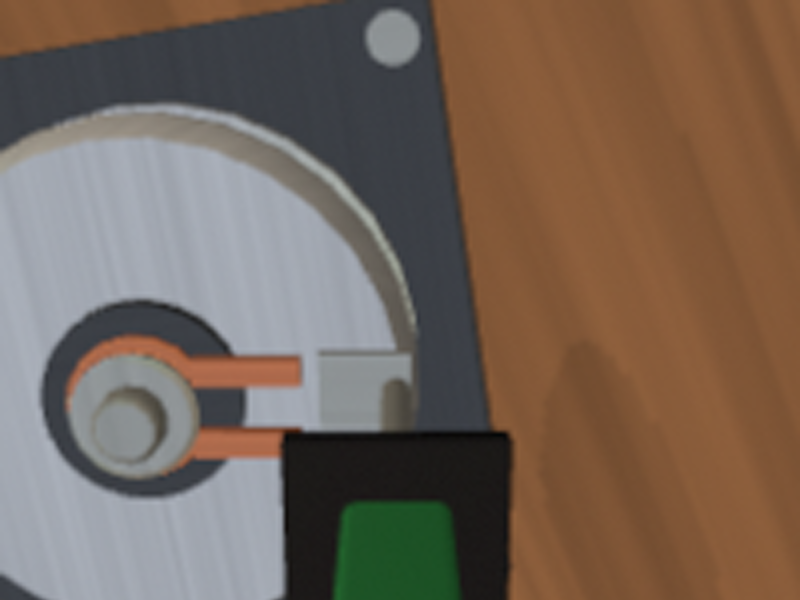

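The blade sits just beyond the left ear's end and a few mm towards the right ear. Shifting it 4.5 mm along tool +z centres it on the left ear. After that I feel downward.

{"fn": "drive_tool", "kwargs": {
  "targets": "0 2.5 2.4 0 0 0 255;0 2.5 2.4 0 0 0 255;0 0 0 0 0 0 255"
}}

```text
clock: 7.87
position: [639.1, -36.9, 179.4]
tool_rot: [-1.574, -0.005, -0.423]
ft_force: [-0.0, 0.3, -1.9]
gripper_width: 0.175
```

{"fn": "drive_tool", "kwargs": {
  "targets": "0 0.8 0 0 0 0 255;0 0.8 0 0 0 0 255;0 0.5 0 0 0 0 255"
}}

```text
clock: 8.12
position: [639.3, -37.3, 178.5]
tool_rot: [-1.574, -0.007, -0.423]
ft_force: [-0.1, 0.8, -0.5]
gripper_width: 0.178
```

```bash
python3 plan.py 638.5 -35.1 168 -24 4 255
```

```text
at [639.3 -37.3 178.5] yaw -24.2 rp [-1.574 -0.007] F [-0.1  0.8 -0.5] w 0.178 t 8.12
3 -0.6 3.5 0.6 0.1 -0.1 0.1 255;
-0.6 3.5 0.6 0.1 -0.1 0.1 255;
-0.5 3.5 0.6 0.1 -0.1 0.1 255
```

{"fn": "drive_tool", "kwargs": {
  "targets": "-0.5 2 0.6 0 0 0 255;-0.5 2 0.6 0 0 0 255;0 2 0.6 0 0 0 255"
}}

```text
clock: 8.37
position: [639.2, -35.4, 172.6]
tool_rot: [-1.574, -0.007, -0.423]
ft_force: [1.1, -0.2, -2.7]
gripper_width: 0.177
```

{"fn": "drive_tool", "kwargs": {
  "targets": "0 1.5 0.3 0 0 0 255;0 1.5 0.3 0 0 0 255"
}}

```text
clock: 8.53
position: [639.4, -34.7, 169.0]
tool_rot: [-1.574, -0.007, -0.423]
ft_force: [0.3, -0.6, 1.2]
gripper_width: 0.176
```

```bash
python3 plan.py 638.5 -35.1 168 -24 4 255
```

```text
at [639.4 -34.7 169. ] yaw -24.2 rp [-1.574 -0.007] F [ 0.3 -0.6  1.2] w 0.176 t 8.53
1 -0.7 1 -0.8 0.2 -0.2 0.4 255
```

{"fn": "drive_tool", "kwargs": {
  "targets": "0 0.5 0 0 0 0 255"
}}

```text
clock: 8.62
position: [639.7, -34.6, 169.0]
tool_rot: [-1.573, -0.008, -0.423]
ft_force: [-1.0, 0.5, 8.2]
gripper_width: 0.177
```

{"fn": "drive_tool", "kwargs": {
  "targets": "0 0.5 0 0 0 0 255"
}}

```text
clock: 8.7
position: [639.9, -34.6, 169.0]
tool_rot: [-1.573, -0.009, -0.423]
ft_force: [-1.1, 0.1, 4.7]
gripper_width: 0.177
```

{"fn": "drive_tool", "kwargs": {
  "targets": "0 0.5 0 0 0 0 255"
}}

```text
clock: 8.78
position: [640.1, -34.6, 169.0]
tool_rot: [-1.573, -0.01, -0.423]
ft_force: [-1.2, 0.6, 3.6]
gripper_width: 0.179
```

{"fn": "drive_tool", "kwargs": {
  "targets": "0 -0.9 0 0 0 0 255;-3 0 0 0 0 0 255"
}}

```text
clock: 8.95
position: [637.5, -33.4, 169.6]
tool_rot: [-1.573, -0.01, -0.423]
ft_force: [-0.0, 0.8, -1.2]
gripper_width: 0.178
```

```bash
python3 plan.py 625.5 -28.5 170 -24 4 255
```

```text
at [637.5 -33.4 169.6] yaw -24.2 rp [-1.573 -0.01 ] F [-0.   0.8 -1.2] w 0.178 t 8.95
4 -3.2 -0.1 -0.1 0 -0.1 0.1 255;
-3.2 -0.1 -0.1 0 -0.1 0.1 255;
-3.2 -0.1 -0.1 0 -0.1 0.1 255;
-3.2 -0.1 -0.1 0 -0.1 0.1 255
```

{"fn": "drive_tool", "kwargs": {
  "targets": "-3.2 -0.3 0 0 0 0 255;-3.2 0 0 0 0 0 255"
}}

```text
clock: 9.12
position: [630.9, -30.6, 169.1]
tool_rot: [-1.573, -0.009, -0.423]
ft_force: [0.2, 0.0, -0.8]
gripper_width: 0.178
```

{"fn": "drive_tool", "kwargs": {
  "targets": "-2.5 0 0 0 0 0 255;-2 0 0 0 0 0 255"
}}

```text
clock: 9.28
position: [626.0, -28.3, 169.1]
tool_rot: [-1.573, -0.009, -0.423]
ft_force: [0.6, 0.2, 0.9]
gripper_width: 0.175
```

```bash
python3 plan.py 625.5 -28.5 170 -24 4 255
```

```text
at [626.  -28.3 169.1] yaw -24.2 rp [-1.573 -0.009] F [0.6 0.2 0.9] w 0.175 t 9.28
1 -0.4 -0.9 -0.4 0.1 -0.2 0.5 255
```

The tip is under the ear with no resistance. Now I lift gently.

{"fn": "drive_tool", "kwargs": {
  "targets": "0 -1.5 0 0 0 0 255;0 -1.5 0 0 0 0 255;0 -1.5 0 0 0 0 255"
}}

```text
clock: 9.53
position: [625.3, -28.0, 173.5]
tool_rot: [-1.574, -0.008, -0.422]
ft_force: [-0.4, -0.9, -1.7]
gripper_width: 0.179
```

{"fn": "drive_tool", "kwargs": {
  "targets": "0 -1.5 0 0 0 0 255;0 -1.5 0 0 0 0 255;0 -1.5 0 0 0 0 255"
}}

```text
clock: 9.78
position: [625.2, -28.0, 177.9]
tool_rot: [-1.574, -0.007, -0.423]
ft_force: [0.7, -0.2, -8.0]
gripper_width: 0.172
```

{"fn": "drive_tool", "kwargs": {
  "targets": "0 -1.5 0 0 0 0 255;0 -1.5 0 0 0 0 255"
}}

```text
clock: 9.95
position: [624.9, -28.0, 179.6]
tool_rot: [-1.574, -0.005, -0.423]
ft_force: [2.1, 0.0, -11.7]
gripper_width: 0.179
```

{"fn": "drive_tool", "kwargs": {
  "targets": "0 -1.5 0 0 0 0 255;0 -1.5 0 0 0 0 255"
}}

```text
clock: 10.12
position: [624.6, -28.0, 181.4]
tool_rot: [-1.575, -0.003, -0.423]
ft_force: [1.8, -0.3, -7.0]
gripper_width: 0.181
```

{"fn": "drive_tool", "kwargs": {
  "targets": "0 -1.5 0 0 0 0 255;0 -1.5 0 0 0 0 255"
}}

```text
clock: 10.28
position: [624.6, -28.0, 184.8]
tool_rot: [-1.575, -0.003, -0.423]
ft_force: [0.0, -0.7, -2.8]
gripper_width: 0.176
```

Snapped over. I continue to the full lift, then look.

{"fn": "drive_tool", "kwargs": {
  "targets": "0 -2 0 0 0 0 255;0 -2 0 0 0 0 255;0 -2 0 0 0 0 255;0 -2 0 0 0 0 255;0 -1.5 0 0 0 0 255"
}}

```text
clock: 10.7
position: [625.3, -28.0, 198.6]
tool_rot: [-1.574, -0.007, -0.423]
ft_force: [-0.4, -1.3, -1.5]
gripper_width: 0.181
```

```bash
python3 plan.py 625.5 -28.5 190 -24 4 255; cat > ears.py <<'E'
import sys
from h import *
s,im,d=snap('wrist'); X=cloud('wrist',s,d); i=im.astype(int)
o=(i[:,:,0]>i[:,:,2]+50)&(i[:,:,0]>i[:,:,1]+25)&(X[:,:,2]>50)
Q=X-np.array([585,-18.9,1.8]); a=np.radians(-24)
xp=Q[:,:,0]*np.cos(a)+Q[:,:,1]*np.sin(a); yp=-Q[:,:,0]*np.sin(a)+Q[:,:,1]*np.cos(a)
o&=(np.hypot(xp,yp)<45)
k,lab,st,_=cv2.connectedComponentsWithStats(o.astype(np.uint8))
for j in range(1,k):
    if st[j,4]<12: continue
    m=lab==j; print(j,st[j,4],'x',xp[m].min().round(1),xp[m].max().round(1),'y',yp[m].min().round(1),yp[m].max().round(1),'z',np.percentile(Q[m][:,2],[10,50,90]).round(1),'zend',np.median(Q[m&(xp>26)][:,2]).round(1) if (m&(xp>26)).any() else None, 'yend',np.median(yp[m&(xp>26)]).round(1) if (m&(xp>26)).any() else None)
print('tops',np.percentile(Q[o][:,2],[5,50,95]))
if len(sys.argv)>1: cv2.imwrite('pics/'+sys.argv[1]+'.png',cv2.resize(im[90:290,130:390],(780,600),interpolation=2)[:,:,::-1])
E
python3 ears.py c7
```

```text
at [625.3 -28.  198.6] yaw -24.2 rp [-1.574 -0.007] F [-0.4 -1.3 -1.5] w 0.181 t 10.7
3 0.1 2.9 -0.1 0.1 -0.1 0.1 255;
0.1 2.9 -0.1 0.1 -0.1 0.1 255;
0.1 2.9 -0.1 0.1 -0.1 0.1 255
1 494 x -17.8 25.7 y -16.8 12.5 z [63.7 76.  86.2] zend None yend None
11 16 x 7.6 10.9 y -6.4 -4.2 z [253.6 256.4 258.3] zend None yend None
tops [ 62.44227489  76.6474915  253.60182185]
```

View pics/c7.png

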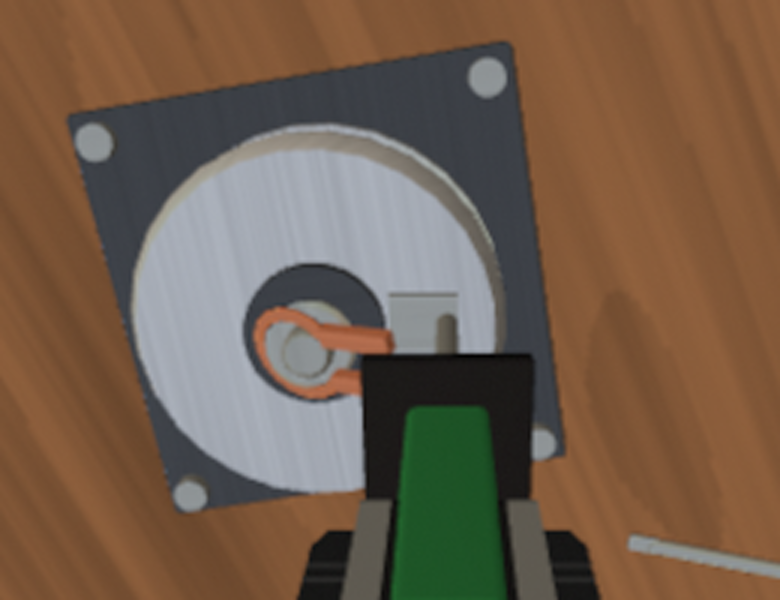

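The ring is up over the lip, tilted, with the left ear resting on the hook tip. I lower it onto the lip, withdraw the hook outwards and look again.

{"fn": "drive_tool", "kwargs": {
  "targets": "0 3 0 0 0 0 255;0 4 0 0 0 0 255;0 4 0 0 0 0 255;0 4 0 0 0 0 255;0 2.5 0 0 0 0 255"
}}

```text
clock: 11.17
position: [625.5, -28.1, 180.3]
tool_rot: [-1.573, -0.008, -0.423]
ft_force: [-0.5, 0.2, -2.0]
gripper_width: 0.176
```

{"fn": "drive_tool", "kwargs": {
  "targets": "4 1 0 0 0 0 255;6 0.5 0 0 0 0 255;8 0 0 0 0 0 255;10 0 0 0 0 0 255;0 -3 0 0 0 0 255"
}}

```text
clock: 11.58
position: [652.6, -40.5, 179.8]
tool_rot: [-1.574, -0.006, -0.423]
ft_force: [-1.0, 0.4, -1.8]
gripper_width: 0.183
```

{"fn": "drive_tool", "kwargs": {
  "targets": "20 -10 0 0 0 0 255;15 -10 10 0 0 0 255;0 -10 20 0 0 0 255;0 0 20 0 0 0 255;0 0 0 0 0 0 255"
}}

```text
clock: 12.0
position: [706.9, -9.6, 211.3]
tool_rot: [-1.574, -0.004, -0.425]
ft_force: [-0.3, 0.8, -1.2]
gripper_width: 0.18
```

```bash
python3 ears.py c8;python3 plan.py 625.5 -28.5 190 -24 40 255
```

```text
1 579 x -24.2 32.3 y -20.4 14.8 z [69.2 71.2 72.2] zend 71.4 yend -1.5
tops [68.47111134 71.16863439 72.46657027]
at [706.6 -11.  211.7] yaw -24.4 rp [-1.575 -0.005] F [ 0.4 -1.1 -0.8] w 0.177 t 12.05
3 -22.2 7.2 -16.5 0.1 -0.1 0.1 255;
-22.3 7.2 -16.4 0.1 -0.1 0.1 255;
-22.3 7.2 -16.4 0.1 -0.1 0.1 255
```

View pics/c8.png

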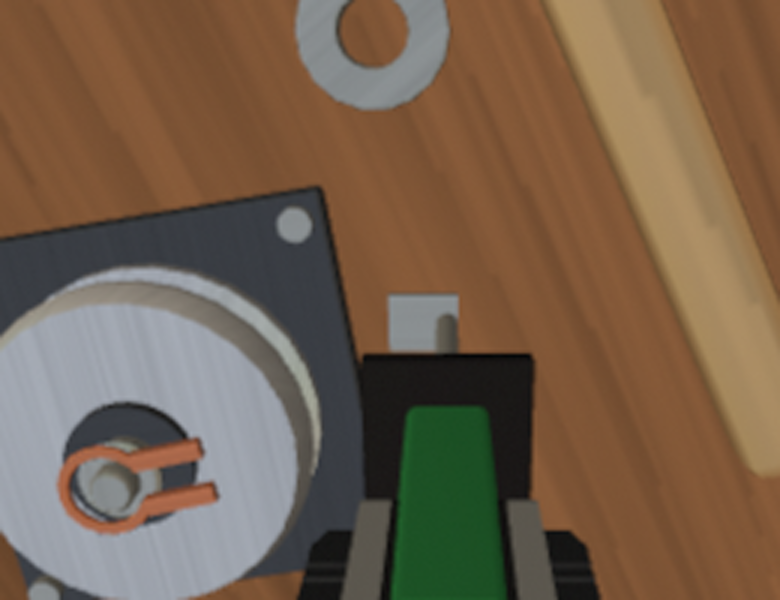

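The ring now lies flat and free on the lip, with ear tops at about 71 mm on both sides. Next the pick goes back to the stand.

```bash
python3 plan.py 491 -265.8 250 6.1 34 255
```

```text
at [706.6 -11.  211.7] yaw -24.4 rp [-1.575 -0.005] F [ 0.4 -1.1 -0.8] w 0.177 t 12.05
10 -9.1 -3.7 -32.1 0 -3 0 255;
-10.8 -3.8 -31.6 0 -3 0 255;
-12.5 -3.8 -31 0 -3 0 255;
-14.1 -3.8 -30.3 0 -3 0 255;
-15.7 -3.8 -29.5 0 -3 0 255;
-17.2 -3.8 -28.6 0 -3 0 255;
-18.7 -3.8 -27.6 0 -3 0 255;
-20.2 -3.8 -26.6 0 -3 0 255;
-21.6 -3.8 -25.5 0 -3 0 255;
-22.9 -3.8 -24.3 0 -3 0 255
```

{"fn": "drive_tool", "kwargs": {
  "targets": "-9 -8 -32 0 -3 0 255;-11 -7 -31.5 0 -3 0 255;-12.5 -5 -31 0 -3 0 255;-14 -4 -30 0 -3 0 255;-16 -4 -29.5 0 -3 0 255"
}}

```text
clock: 12.47
position: [594.7, -138.6, 237.3]
tool_rot: [-1.576, 0.001, -0.147]
ft_force: [0.7, -0.5, -1.4]
gripper_width: 0.175
```

{"fn": "drive_tool", "kwargs": {
  "targets": "-17 -4 -28.5 0 -3 0 255;-19 -4 -27.5 0 -3 0 255;-20 -4 -26.5 0 -3 0 255;-21 -4 -25 0 -3 0 255;-8 0 -8 0 -1 0 255"
}}

```text
clock: 12.88
position: [492.9, -258.4, 256.5]
tool_rot: [-1.578, 0.002, 0.09]
ft_force: [0.9, -0.1, -0.8]
gripper_width: 0.174
```

{"fn": "drive_tool", "kwargs": {
  "targets": "0 0 0 0 0 0 255;0 0 0 0 0 0 255"
}}

```text
clock: 13.05
position: [490.0, -261.4, 257.3]
tool_rot: [-1.579, 0.001, 0.085]
ft_force: [0.5, 0.1, -0.9]
gripper_width: 0.177
```

```bash
python3 plan.py 491 -265.8 240 6.1 34 255; python3 hook.py
```

```text
at [ 490.  -261.4  257.3] yaw 4.9 rp [-1.579e+00  1.000e-03] F [ 0.5  0.1 -0.9] w 0.177 t 13.05
1 0.7 17.3 -4.4 0.5 -1.2 -0.1 255
323 tool-frame med [ -9.61774994 112.39209074   6.36536392] [-16.52071317 110.48314339  -3.1340674 ] [  1.03899306 114.61535492  12.40385653]
```

{"fn": "drive_tool", "kwargs": {
  "targets": "0.5 12 -1.5 0.2 -0.6 0 255;0.5 14 -1.5 0.2 -0.6 0 255;0 12 -1.2 0 0 0 255;0 4 0 0 0 0 255;0 0 0 0 0 0 255"
}}

```text
clock: 13.52
position: [493.7, -262.1, 210.2]
tool_rot: [-1.57, 0.002, 0.112]
ft_force: [0.3, 0.0, -1.2]
gripper_width: 0.174
```

```bash
python3 plan.py 491 -265.8 130 6.1 20 255; python3 - <<'E'
from h import *
s,im,d=snap('wrist'); X=cloud('wrist',s,d); i=im.astype(int)
m=(abs(X[:,:,2]-88)<3)&(i[:,:,0]>i[:,:,2]+25)&(abs(X[:,:,0]-493)<50)&(abs(X[:,:,1]+262)<40)
k,lab,st,_=cv2.connectedComponentsWithStats(m.astype(np.uint8))
for j in range(1,k):
    if st[j,4]>30: print(st[j,4],X[lab==j].min(0).round(1),X[lab==j].max(0).round(1))
m=(i.max(2)>110)&(i[:,:,2]>i[:,:,0]-5)&(X[:,:,2]>93)&(X[:,:,2]<115)&(abs(X[:,:,0]-490)<30)&(abs(X[:,:,1]+262)<30)
if m.any(): print('blade',m.sum(),X[m].min(0).round(1),X[m].max(0).round(1),np.median(X[m],0))
cv2.imwrite('pics/c9.png',cv2.resize(im[120:270,180:380],(800,600),interpolation=2)[:,:,::-1])
E
```

```text
at [ 493.7 -262.1  210.2] yaw 6.4 rp [-1.57   0.002] F [ 0.3  0.  -1.2] w 0.174 t 13.52
5 -0.6 16 -0.7 -0 0.1 -0 255;
-0.6 16 -0.7 -0 0.1 -0 255;
-0.6 16 -0.7 -0 0.1 -0 255;
-0.6 16 -0.7 -0 0.1 -0 255;
-0.6 16 -0.7 -0 0.1 -0 255
1014 [ 458.7 -249.9   85. ] [ 528.7 -238.5   90.9]
134 [ 459.3 -286.    85.2] [ 469.8 -275.6   90.3]
122 [ 519.8 -284.9   86. ] [ 529.4 -274.4   90.4]
blade 320 [ 476.  -266.2   95. ] [ 493.8 -249.9   99.6] [ 483.69036035 -256.76301245   97.83177217]
```

View pics/c9.png

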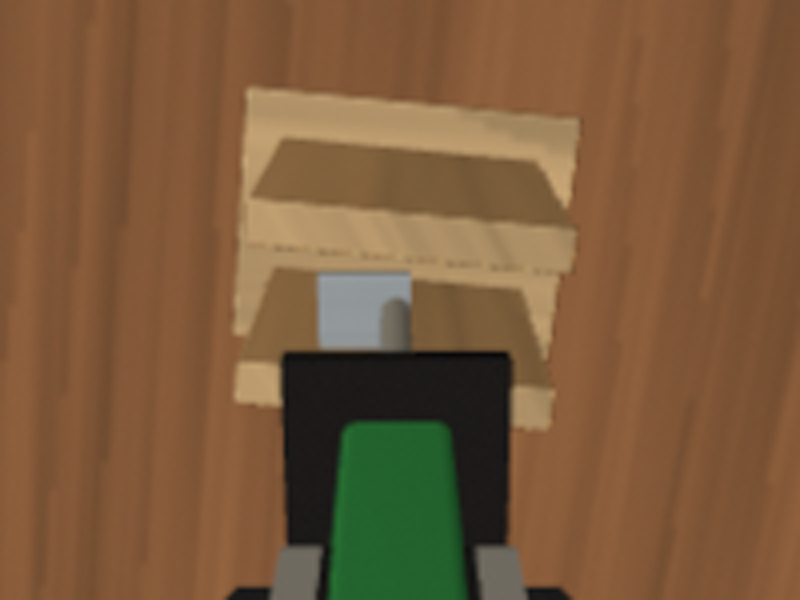

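The blade is centred along the slot but about 4 mm too far up the image, so I shift it by -4 in tool z and then lower it.

{"fn": "drive_tool", "kwargs": {
  "targets": "-0.5 0 -3.5 -0.3 0 0 255;-0.5 2 -1.5 -0.3 0 0 255;0 3 0 0 0 0 255"
}}

```text
clock: 13.82
position: [494.3, -267.2, 206.5]
tool_rot: [-1.583, 0.0, 0.114]
ft_force: [-0.2, -0.0, -1.3]
gripper_width: 0.18
```

```bash
python3 plan.py 492 -266 133 6.1 20 255
```

```text
at [ 494.3 -267.2  206.5] yaw 6.5 rp [-1.583  0.   ] F [-0.2 -0.  -1.3] w 0.18 t 13.82
4 -0.5 18.4 0.6 0.2 0.1 -0 255;
-0.5 18.4 0.5 0.2 0.1 -0 255;
-0.5 18.4 0.5 0.2 0.1 -0 255;
-0.5 18.4 0.4 0.2 0.1 -0 255
```

{"fn": "drive_tool", "kwargs": {
  "targets": "-0.5 12 0.5 0 0 0 255;-0.5 16 0.3 0 0 0 255;-0.5 16 0.2 0 0 0 255"
}}

```text
clock: 14.07
position: [494.4, -267.9, 164.9]
tool_rot: [-1.588, -0.006, 0.114]
ft_force: [1.2, -0.6, -1.8]
gripper_width: 0.176
```

{"fn": "drive_tool", "kwargs": {
  "targets": "0 10 0 0 0 0 255;0 6 0 0 0 0 255;0 4 0 0 0 0 255"
}}

```text
clock: 14.32
position: [494.1, -268.0, 142.2]
tool_rot: [-1.587, -0.005, 0.114]
ft_force: [0.4, 0.0, -0.5]
gripper_width: 0.177
```

```bash
python3 plan.py 492 -266 128 6.1 20 255
```

```text
at [ 494.1 -268.   142.2] yaw 6.5 rp [-1.587 -0.005] F [ 0.4  0.  -0.5] w 0.177 t 14.32
1 -1.9 14.2 2.4 0.9 0.4 0.3 255
```

{"fn": "drive_tool", "kwargs": {
  "targets": "-0.3 4 1 0.3 0 0 255;0 4 1 0.2 0 0 255;0 2 0 0 0 0 255"
}}

```text
clock: 14.57
position: [494.0, -266.3, 132.1]
tool_rot: [-1.578, -0.006, 0.114]
ft_force: [0.9, 0.1, -0.5]
gripper_width: 0.176
```

{"fn": "drive_tool", "kwargs": {
  "targets": "0 1.5 0 0 0 0 255;0 1 0 0 0 0 255"
}}

```text
clock: 14.73
position: [494.2, -266.4, 129.7]
tool_rot: [-1.578, -0.006, 0.114]
ft_force: [-0.2, -0.4, -0.7]
gripper_width: 0.177
```

{"fn": "drive_tool", "kwargs": {
  "targets": "0 1 0 0 0 0 255"
}}

```text
clock: 14.82
position: [494.4, -266.5, 128.9]
tool_rot: [-1.579, -0.007, 0.114]
ft_force: [-0.6, 0.8, -0.5]
gripper_width: 0.175
```

{"fn": "drive_tool", "kwargs": {
  "targets": "0 1 0 0 0 0 255"
}}

```text
clock: 14.9
position: [494.5, -266.6, 128.1]
tool_rot: [-1.579, -0.007, 0.114]
ft_force: [-0.4, 0.7, -0.6]
gripper_width: 0.178
```

{"fn": "drive_tool", "kwargs": {
  "targets": "0 0.7 0 0 0 0 255"
}}

```text
clock: 14.98
position: [494.6, -266.6, 127.5]
tool_rot: [-1.579, -0.007, 0.114]
ft_force: [-0.2, -0.5, -0.5]
gripper_width: 0.176
```

{"fn": "drive_tool", "kwargs": {
  "targets": "0 1 0 0 0 0 255"
}}

```text
clock: 15.07
position: [494.7, -266.7, 127.3]
tool_rot: [-1.58, -0.008, 0.114]
ft_force: [-6.8, 3.7, 17.1]
gripper_width: 0.175
```

{"fn": "drive_tool", "kwargs": {
  "targets": "0 1 0 0 0 0 255"
}}

```text
clock: 15.15
position: [494.9, -266.7, 127.4]
tool_rot: [-1.58, -0.008, 0.114]
ft_force: [-5.8, 3.4, 12.0]
gripper_width: 0.177
```

Seated, so I release and rise.

{"fn": "drive_tool", "kwargs": {
  "targets": "0 0 0 0 0 0 0;0 0 0 0 0 0 0;0 0 0 0 0 0 0;0 0 0 0 0 0 0;0 0 0 0 0 0 0"
}}

```text
clock: 15.57
position: [495.3, -267.0, 128.3]
tool_rot: [-1.581, -0.01, 0.114]
ft_force: [0.0, 0.3, 0.9]
gripper_width: 0.87
```

{"fn": "drive_tool", "kwargs": {
  "targets": "0 0 0 0 0 0 0;0 -10 0 0 0 0 0;0 -20 0 0 0 0 0;0 -30 0 0 0 0 0;0 -30 0 0 0 0 0"
}}

```text
clock: 15.98
position: [492.2, -264.9, 216.5]
tool_rot: [-1.574, -0.0, 0.114]
ft_force: [0.8, -0.6, 1.0]
gripper_width: 0.999
```

```bash
python3 top.py; python3 plan.py 600 -26 200 65 36 0
```

```text
549 ((494.0870361328125, -262.9826965332031), (14.646519660949707, 15.325661659240723), 6.629907608032227) [ 493.93692 -261.94006  163.53883]
at [ 493.8 -265.9  223.2] yaw 6.5 rp [-1.579 -0.007] F [ 0.5 -0.1  5.9] w 1.001 t 16.03
9 14.7 2.5 25.2 0.1 -6.5 0 0;
17.5 2.5 23.3 0.1 -6.5 0 0;
20 2.5 21.2 0.1 -6.5 0 0;
22.3 2.5 18.8 0.1 -6.5 0 0;
24.3 2.6 16.1 0.1 -6.5 0 0;
25.9 2.6 13.3 0.1 -6.5 0 0;
27.3 2.6 10.3 0.1 -6.5 0 0;
28.3 2.6 7.1 0.1 -6.5 0 0;
28.9 2.6 3.9 0.1 -6.5 0 0
```

{"fn": "drive_tool", "kwargs": {
  "targets": "15 2 25 0 -6.5 0 0;17.5 2 23 0 -6.5 0 0;20 2 21 0 -6.5 0 0;22 2 19 0 -6.5 0 0;24 2 16 0 -6.5 0 0"
}}

```text
clock: 16.45
position: [554.1, -133.8, 220.7]
tool_rot: [-1.593, -0.006, 0.693]
ft_force: [1.2, -0.8, -0.2]
gripper_width: 0.998
```

{"fn": "drive_tool", "kwargs": {
  "targets": "26 2 13 0 -6.5 0 0;27 2 10 0 -6.5 0 0;28 2 7 0 -6.5 0 0;14 0 2 0 -3 0 0;0 0 0 0 0 0 0"
}}

```text
clock: 16.87
position: [596.2, -31.4, 216.8]
tool_rot: [-1.596, 0.003, 1.118]
ft_force: [-0.4, 0.4, 0.1]
gripper_width: 0.998
```

```bash
cat > ring.py <<'E'
from h import *
s,im,d=snap('wrist'); X=cloud('wrist',s,d); i=im.astype(int)
o=(i[:,:,0]>i[:,:,2]+50)&(i[:,:,0]>i[:,:,1]+25)&(X[:,:,2]>50)&(X[:,:,2]<100)&(np.hypot(X[:,:,0]-590,X[:,:,1]+20)<60)
P=X[o]; print(len(P),'z',np.percentile(P[:,2],[5,50,95]).round(1))
c=P[:,:2].mean(0)
q=np.ascontiguousarray(P[:,:2].astype(np.float32)); print(cv2.minAreaRect(q))
a=np.radians(-24)
for _ in range(3):
    u=np.array([np.cos(a),np.sin(a)]); v=np.array([-u[1],u[0]])
    xr=P[:,:2]@u; yr=P[:,:2]@v; e=xr>xr.max()-13
    ym=(yr[e].min()+yr[e].max())/2
    L=e&(yr>ym); Rr=e&(yr<ym)
    dirs=[cv2.fitLine(np.ascontiguousarray(P[m,:2].astype(np.float32)),2,0,.01,.01).ravel() for m in (L,Rr)]
    ang=[np.degrees(np.arctan(f[1]/f[0])) for f in dirs]
    a=np.radians(np.mean(ang))
    print('yaw',ang,'ear y widths',yr[L].min()-ym,yr[L].max()-ym,yr[Rr].min()-ym,yr[Rr].max()-ym,'z',P[L,2].mean(),P[Rr,2].mean())
end=xr.max(); g=(end-6)*u+ym*v
print('grasp xy',g,'yaw',np.degrees(a))
cv2.imwrite('pics/ring.png',cv2.resize(im[60:360,80:480],(800,600))[:,:,::-1])
E
python3 ring.py; python3 plan.py 608 -29 200 65 36 0
```

```text
640 z [69.9 72.9 74.3]
((589.9710083007812, -23.810413360595703), (31.973249435424805, 50.21467208862305), 68.70246887207031)
yaw [np.float32(-11.675866), np.float32(-8.953269)] ear y widths 5.670399767631011 12.035807858058064 -12.035807858058064 -2.9297992210607617 z 73.34687115461844 73.25495064542683
yaw [np.float32(-12.701388), np.float32(-9.72306)] ear y widths 4.794201297992387 10.726565822569754 -10.726565822569754 -5.128533359621429 z 73.12842758002968 73.44376754732158
yaw [np.float32(-12.701388), np.float32(-10.637115)] ear y widths 4.717710610475507 10.665082791293571 -10.665082791293571 -5.111300793781652 z 73.12842758002968 73.43462799666975
grasp xy [608.55532879 -25.41491939] yaw -11.6692505
at [595.9 -32.4 216.8] yaw 63.8 rp [-1.596  0.003] F [-0.9 -0.7 -0.2] w 0.997 t 16.92
1 8.4 17 -8.9 1.5 -1.2 -0.2 0
```

View pics/ring.png

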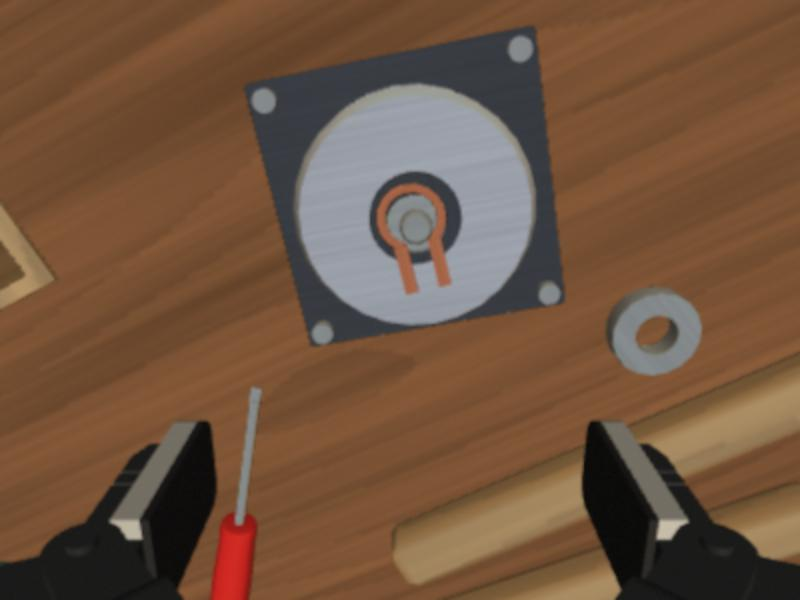

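The ring lies flat and free at yaw about -12°, with its ears 21.3 mm wide over all. Next I align above the ears.

```bash
python3 plan.py 610.3 -25.8 110 78.3 30 0
```

```text
at [595.9 -32.4 216.8] yaw 63.8 rp [-1.596  0.003] F [-0.9 -0.7 -0.2] w 0.997 t 16.92
4 3.1 26.8 -1.8 0.4 -3.6 -0.1 0;
3 26.7 -2.2 0.4 -3.6 -0.1 0;
2.8 26.7 -2.5 0.4 -3.6 -0.1 0;
2.6 26.7 -2.9 0.4 -3.6 -0.1 0
```

{"fn": "drive_tool", "kwargs": {
  "targets": "3 26 -2 0.4 -3.6 0 0;3 26 -2 0.4 -3.6 0 0;2.8 26 -2.5 0.4 -3.6 0 0;2.6 20 -2.9 0.4 -3.6 0 0;0 0 0 0 0 0 0"
}}

```text
clock: 17.33
position: [610.7, -30.6, 119.7]
tool_rot: [-1.573, 0.005, 1.363]
ft_force: [-0.5, -0.2, -0.6]
gripper_width: 1.001
```

```bash
python3 plan.py 610.3 -25.8 85 78.3 30 0; python3 ring.py
```

```text
at [610.7 -30.6 119.7] yaw 78.1 rp [-1.573  0.005] F [-0.5 -0.2 -0.6] w 1.001 t 17.33
2 2.4 17.3 0.7 0.1 -0.1 -0.2 0;
2.3 17.3 0.7 0.1 -0.1 -0.2 0
1349 z [71.3 72.9 74.2]
((590.1234741210938, -22.01797866821289), (31.403379440307617, 49.99433517456055), 77.82328796386719)
yaw [np.float32(-5.163073), np.float32(-9.873224)] ear y widths 4.527046388011769 11.646453388092567 -11.646453388092567 -4.050665006056022 z 73.56730960681861 73.40950142953706
yaw [np.float32(-10.923611), np.float32(-13.065996)] ear y widths 5.065655867594089 10.900728784058074 -10.900728784058067 -4.951980488544606 z 73.50491028123486 73.44148305867478
yaw [np.float32(-10.02853), np.float32(-11.188827)] ear y widths 5.151476679604087 10.588657493529325 -10.588657493529325 -5.440505636139761 z 73.5083516460014 73.42117539955872
grasp xy [608.81327117 -25.57174126] yaw -10.608678
```

{"fn": "drive_tool", "kwargs": {
  "targets": "2.4 15 0.7 0 0 0 0;2 16 0.7 0 0 0 0;0.5 15 0 0 0 0 60;0 8 0 0 0 0 100;0 2 0 0 0 0 120",
  "newtons": 25
}}

```text
clock: 17.8
position: [613.6, -30.4, 73.9]
tool_rot: [-1.588, 0.004, 1.339]
ft_force: [0.8, 0.4, -0.7]
gripper_width: 0.604
```

```bash
python3 plan.py 610.3 -25.8 62 78.3 30 0
```

```text
at [613.6 -30.4  73.9] yaw 76.7 rp [-1.588  0.004] F [ 0.8  0.4 -0.7] w 0.604 t 17.8
1 3.8 11.8 4.5 1 -1.6 -0.3 0
```

{"fn": "drive_tool", "kwargs": {
  "targets": "3 5 2.5 0.5 -0.8 -0.1 120;2 4 1.5 0.5 -0.8 -0.1 120;0.5 3 0.5 0 0 0 120"
}}

```text
clock: 18.05
position: [611.6, -24.8, 65.0]
tool_rot: [-1.573, 0.0, 1.365]
ft_force: [0.3, -0.3, 0.5]
gripper_width: 0.525
```

```bash
python3 plan.py 610.3 -25.8 62 78.3 30 0
```

```text
at [611.6 -24.8  65. ] yaw 78.2 rp [-1.573  0.   ] F [ 0.3 -0.3  0.5] w 0.525 t 18.05
1 -1.2 3 1.1 0.2 -0.1 -0 0
```

{"fn": "drive_tool", "kwargs": {
  "targets": "-0.5 2 0.5 0 0 0 255;0 1.2 0 0 0 0 255;0 0.5 0 0 0 0 255;0 0.5 0 0 0 0 255"
}}

```text
clock: 18.38
position: [611.6, -25.0, 61.9]
tool_rot: [-1.575, -0.0, 1.365]
ft_force: [0.2, -0.1, 3.7]
gripper_width: 0.241
```

{"fn": "drive_tool", "kwargs": {
  "targets": "0 0.4 0 0 0 0 255;0 0.4 0 0 0 0 255;0 0.4 0 0 0 0 255;0 0.3 0 0 0 0 255"
}}

```text
clock: 18.72
position: [612.3, -25.1, 61.7]
tool_rot: [-1.578, -0.0, 1.365]
ft_force: [-0.7, 0.8, 5.0]
gripper_width: 0.235
```

{"fn": "drive_tool", "kwargs": {
  "targets": "0 0 0 0 0 0 255;0 0 0 0 0 0 255"
}}

```text
clock: 18.88
position: [612.4, -25.2, 61.9]
tool_rot: [-1.578, -0.0, 1.365]
ft_force: [-0.6, 0.1, 4.1]
gripper_width: 0.239
```

Gripped at 20 mm. Now straight up.

{"fn": "drive_tool", "kwargs": {
  "targets": "0 -4 0 0 0 0 255;0 -10 0 0 0 0 255;0 -15 0 0 0 0 255;0 -20 0 0 0 0 255;0 -25 0 0 0 0 255"
}}

```text
clock: 19.3
position: [608.9, -24.8, 133.6]
tool_rot: [-1.566, 0.001, 1.365]
ft_force: [0.1, -0.2, 0.4]
gripper_width: 0.237
```

```bash
python3 - <<'E'
from h import *
s,im,d=snap('wrist'); s2,a,da=snap('top'); X=cloud('top',s2,da)
i=a.astype(int); m=(i[:,:,2]>i[:,:,0]+60)&(X[:,:,2]<40)&(abs(X[:,:,1]-300)<150)
P=np.ascontiguousarray(X[m][:,:2].astype(np.float32)); print('tray',len(P),cv2.minAreaRect(P),np.median(X[m],0))
i=im.astype(int); o=(i[:,:,0]>i[:,:,2]+50)&(i[:,:,0]>i[:,:,1]+25); o[:150]=0
Xw=cloud('wrist',s,d)
o&=(np.hypot(*(Xw[:,:,:2]-s['position'][:2]).transpose(2,0,1))<60)&(Xw[:,:,2]>60)
print('ring px',o.sum(),np.nanmedian(Xw[o],0) if o.any() else '')
cv2.imwrite('pics/held.png',cv2.resize(im[180:420,120:440],(800,600))[:,:,::-1])
E
python3 plan.py 465 290 180 78.3 36 255
```

```text
tray 2030 ((468.2400207519531, 295.65399169921875), (149.19448852539062, 138.73255920410156), 6.383171081542969) [469.13058231 297.97602924   3.83523168]
ring px 2477 [588.7739377  -20.21731587 144.29747961]
at [611.2 -25.  138.1] yaw 78.2 rp [-1.575  0.   ] F [ 0.4 -0.5 -0.5] w 0.237 t 19.4
10 27.8 -4.3 20.7 0 -0 -0 255;
27.8 -4.3 20.7 0 -0 -0 255;
27.8 -4.3 20.7 0 -0 -0 255;
27.9 -4.3 20.7 0 -0 -0 255;
27.9 -4.2 20.7 0 -0 -0 255;
27.9 -4.2 20.7 0 -0 -0 255;
27.9 -4.2 20.7 0 -0 -0 255;
27.9 -4.2 20.7 0 -0 -0 255;
27.9 -4.2 20.7 0 -0 -0 255;
27.9 -4.2 20.7 0 -0 -0 255
```

View pics/held.png

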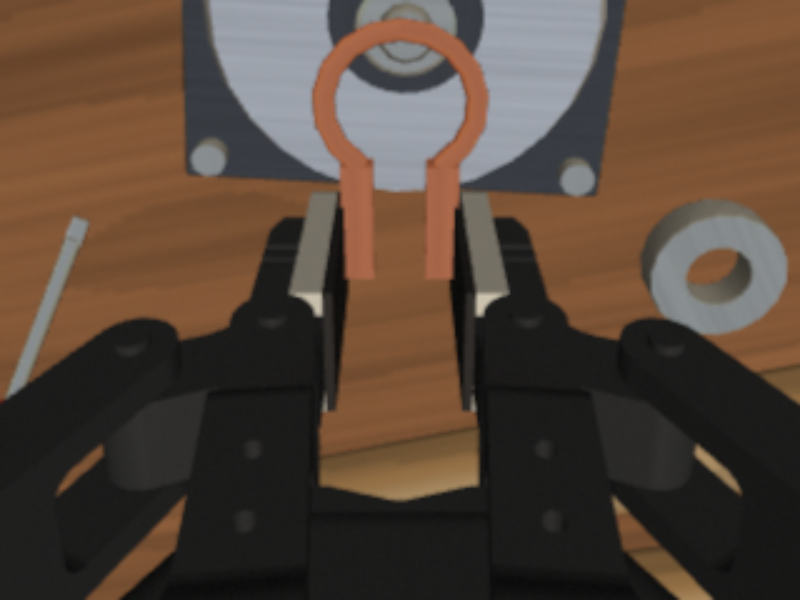

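Ring held by both ears and clear of the spindle. Now to the tray.

{"fn": "drive_tool", "kwargs": {
  "targets": "29 0 17.5 0 0 0 255;29 0 17.5 0 0 0 255;29 0 17.5 0 0 0 255;29 0 17.5 0 0 0 255;29 0 17.5 0 0 0 255"
}}

```text
clock: 19.82
position: [554.7, 134.5, 139.3]
tool_rot: [-1.578, 0.0, 1.355]
ft_force: [1.0, 0.7, 0.2]
gripper_width: 0.24
```

{"fn": "drive_tool", "kwargs": {
  "targets": "29 0 17.5 0 0 0 255;29 0 17.5 0 0 0 255;29 0 17.5 0 0 0 255;26 0 15 0 0 0 255;10 0 6 0 0 0 255"
}}

```text
clock: 20.23
position: [503.6, 279.4, 139.3]
tool_rot: [-1.577, 0.0, 1.358]
ft_force: [-0.4, 0.2, 0.8]
gripper_width: 0.234
```

```bash
python3 plan.py 493 290 40 78.3 25 255
```

```text
at [503.6 279.4 139.3] yaw 77.8 rp [-1.577  0.   ] F [-0.4  0.2  0.8] w 0.234 t 20.23
5 1.6 19.8 2.6 0.1 -0.1 -0 255;
1.6 19.8 2.6 0.1 -0.1 -0 255;
1.6 19.8 2.6 0.1 -0.1 -0 255;
1.6 19.8 2.6 0.1 -0.1 -0 255;
1.6 19.9 2.5 0.1 -0.1 -0 255
```

{"fn": "drive_tool", "kwargs": {
  "targets": "1.5 22 2.5 0 0 0 255;1.5 25 2.5 0 0 0 255;1.5 25 2.5 0 0 0 255;1.5 22 2.5 0 0 0 255;1 12 1 0 0 0 255"
}}

```text
clock: 20.65
position: [495.1, 292.2, 33.2]
tool_rot: [-1.582, -0.004, 1.363]
ft_force: [-0.0, -0.4, -0.1]
gripper_width: 0.239
```

```bash
python3 plan.py 493 290 14 78.3 8 255
```

```text
at [495.1 292.2  33.2] yaw 78.1 rp [-1.582 -0.004] F [-0.  -0.4 -0.1] w 0.239 t 20.65
3 -0.9 6.4 0.6 0.2 -0.1 0.1 255;
-0.9 6.4 0.6 0.2 -0.1 0.1 255;
-0.9 6.4 0.6 0.2 -0.1 0.1 255
```

{"fn": "drive_tool", "kwargs": {
  "targets": "-0.5 6 0 0 0 0 255;0 6 0 0 0 0 255;0 4 0 0 0 0 255;0 2 0 0 0 0 255"
}}

```text
clock: 20.98
position: [495.4, 290.6, 13.3]
tool_rot: [-1.581, -0.002, 1.362]
ft_force: [0.5, -0.2, -1.1]
gripper_width: 0.236
```

{"fn": "drive_tool", "kwargs": {
  "targets": "0 0 0 0 0 0 150;0 0 0 0 0 0 150;0 0 0 0 0 0 150;0 0 0 0 0 0 150;0 0 0 0 0 0 150"
}}

```text
clock: 21.4
position: [497.2, 290.9, 16.1]
tool_rot: [-1.584, -0.005, 1.361]
ft_force: [-0.1, -0.7, 0.1]
gripper_width: 0.414
```

{"fn": "drive_tool", "kwargs": {
  "targets": "0 -15 0 0 0 0 150;0 -25 0 0 0 0 150;0 -35 0 0 0 0 100;0 -35 0 0 0 0 0;0 -25 0 0 0 0 0"
}}

```text
clock: 21.82
position: [492.8, 289.3, 151.1]
tool_rot: [-1.576, 0.002, 1.361]
ft_force: [0.8, -0.1, 0.8]
gripper_width: 0.825
```

```bash
python3 - <<'E'
from h import *
print(r.observe()['position'],r.observe()['gripper_width'])
for cam in('wrist','scene','top'):
    s,im,d=snap(cam,'f_'+cam); X=cloud(cam,s,d); i=im.astype(int)
    o=(i[:,:,0]>i[:,:,2]+50)&(i[:,:,0]>i[:,:,1]+25)&(abs(X[:,:,0]-468)<70)&(abs(X[:,:,1]-296)<65)
    if o.any(): print(cam,'ring',o.sum(),X[o].min(0).round(),X[o].max(0).round(),np.median(X[o],0).round(1))
    g=(i[:,:,1]>i[:,:,0]+40)&(i[:,:,1]>i[:,:,2]+30)&(np.hypot(X[:,:,0]-494,X[:,:,1]+263)<30)
    if g.any(): print(cam,'handle',g.sum(),X[g].min(0).round(),X[g].max(0).round())
cv2.imwrite('pics/fin.png',np.hstack([cv2.resize(cv2.imread('pics/f_wrist.png'),(400,300)),cv2.resize(cv2.imread('pics/f_scene.png')[150:345,120:380],(400,300))]))
E
```

```text
[492.8099488  289.31307498 151.12298066] 0.8246007238078187
wrist ring 767 [398. 231.   1.] [515. 357. 233.] [480.2 294.7   9. ]
scene ring 32 [452. 251.   3.] [506. 312. 229.] [483.5 297.3   7.2]
scene handle 39 [ 488. -271.  113.] [ 505. -256.  164.]
top ring 50 [402. 267. 394.] [535. 353. 465.] [473.  331.6 430.6]
top handle 71 [ 485. -277.   88.] [ 515. -252.  166.]
```

{"fn": "drive_tool", "kwargs": {
  "targets": "0 0 0 0 0 0 0;0 0 0 0 0 0 0;0 0 0 0 0 0 0;0 0 0 0 0 0 0"
}}

```text
clock: 22.3
position: [492.1, 289.0, 147.0]
tool_rot: [-1.574, 0.003, 1.361]
ft_force: [0.1, 0.3, 0.3]
gripper_width: 1.002
```

```bash
python3 - <<'E'
from h import *
print(r.observe()['position'],r.observe()['ft_force'])
r.close_job()
E
```

```text
[492.10969132 289.00378345 146.97650664] [0.10059568 0.32609856 0.28269004]
the job is handed in; nothing more can be done
```

The ring is off the spindle and in the blue tray, the pick is back in its stand, and I handed the job in at about 22 s. The hand-in itself gives no verdict.

- **Freeing the ring:** I felt the hook down on the pulley face at about 8 N, slid it under the left ear and lifted. The ring snapped over the lip at a pull of about 10 N. One lift freed both ends, and the ring lay flat on the lip.
- **Pick back in the stand:** I lowered it until it seated, with a highest reading of about 17 N on the wrist. Camera depth after release showed the handle top at z ≈ 163.5 mm, the same as at the start, 1 mm from the stand's middle.
- **Ring to the tray:** After the pick was released I pinched the ring by both ears and lifted it straight up. The last depth check put its visible copper around (480, 295), against a tray middle of (468, 296), at a median z of about 9 mm.
- **At hand-in:** The gripper was open, about 130 mm above the tray, and the wrist force was near zero.

**Checks that failed or were not made:**
- The final picture could not be viewed because the 12-picture limit was reached, so the final state rests on depth numbers alone.
- The top camera's ring reading at the end was useless: it had picked up the arm above the tray.
- I did not measure the bystanders again. No unexpected contact showed in the wrist force.

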